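# Clamp a tube offcut in a star-wheel rack vice

## Task

Stand the loose blue tube offcut on the bed of the green vice, between its two jaws, then close the vice by pushing its star wheel round counter-clockwise (seen from above), one spoke after another, until the tube is held firmly and squarely against the fixed jaw. Feel for the bite and stop there: the tube is thin-walled and must not be crushed. Leave the pipe offcut, the hammer and the yellow roll where they lie.

Things in the scene. Friction and masses are not known exactly. Their poses are not given: they have to be found in the camera images.
- vice: green bench vice, bolted down; bed 120 (x) x 400 (y) mm, bed top 20 mm above the bench. Origin on the bench surface; y is the closing direction, z up. All centred on x = 0: star wheel axis at y = -100 mm (gear housing under it, top at z = 55 mm), then the moving jaw, the gap, and the fixed jaw, a steel block 50 mm wide, top z = 57 mm, set by hand with its face anywhere from y = 130 to 140 mm
- wheel_hub (a point): centre of the star wheel, on its upright axis at spoke height, 85 mm above the bench. Hub 40 mm diameter; five straight aluminium spokes, 12 mm thick, 72 degrees apart, ending in 18 mm balls centred 80 mm from the axis. 24 mm of free space below the spokes, 7 mm above them to the bridge bar
- bridge (a point): middle of the top of the steel bridge bar over the wheel's axis, z = 106 mm; bar 12 mm wide (vice x), 8 mm thick, along the vice's y for 110 mm each way, on a post 14 mm thick at each end (103 mm from the axis). Fingers between the spokes cannot pass it: push a spoke across the near (-x) or far (+x) half, then lift out and take the next spoke
- spoke_tip (a point): centre of the yellow ball at the end of spoke 0, 80 mm from the wheel's axis; the other four balls are red
- wheel (a joint): angle of the star wheel, rad; grows counter-clockwise seen from above, which closes the vice by 7 mm per rad. At 0 spoke 0 points along the vice's +x; starts at 0 to 0.6. It stays where it is left. Turning it freely takes about 0.4 N m (7 N on a spoke 58 mm from the axis); once the tube is pinched, 0.75 to 0.9 N m (13 to 15 N there) is a firm hold, above 1.1 N m (19 N there) crushes the tube
- jaw: moving jaw: steel block 50 mm wide (x), 30 mm thick, top 56 mm above the bench, sliding towards the fixed jaw. Origin at bench height under the middle of its working face, which looks along the vice's +y; the face is at y = 73 mm + 7 mm per rad of the wheel in the vice's frame. The opening between the jaws is 53 to 67 mm at the start. The jaw is sprung: once the tube is pinched the wheel's load climbs by about 0.25 N m per 0.1 rad
- tube: offcut of blue rectangular steel tube standing on end, opening up: 60 mm (its x) x 40 mm (its y), 45 mm high, walls 3.5 mm, about 0.2 kg (varies); origin at the centre of its underside. It stands on the bed with its 40 mm between the jaws and its 60 mm along the vice's x, centred, overhanging the jaws by 5 mm at each end, so fingers can hold it by those two ends
- pipe_offcut: bystander: short copper-coloured round pipe, 48 mm diameter, 50 mm high, standing; origin at the centre of its underside
- hammer: bystander: hammer lying on the bench, about 300 mm long; origin under its middle
- tape_roll: bystander: yellow roll, 100 mm outside diameter, 25 mm high, lying flat; origin at the centre of its underside

How it is judged:
By the outcome, as a careful person would: the job done as asked, in the order asked, and still so for the second after the job is handed in, with the robot touching nothing.
It also fails if it takes over 72 s, if anything falls off the work surface, if the arm or the gripper's body presses on something with over 40 N, if the wrist force passes 120 N, or if a joint passes its speed limit or range.

## Robot

A 6-joint arm with a two-finger parallel gripper is mounted at the origin on the work surface. World frame = base frame: x ahead of the robot, y to its left, z up, the work surface at z = 0. Lengths are in m, angles in rad, forces in N, time in s.
With the tool pointing down it reaches from about 0.375 to 0.9 m from the base axis. Payload 3.1 kg.
Tool frame: the origin (TCP) lies on the front face of the gripper's body, between the roots of the fingers; the fingertips stand 70 mm ahead of it and the grasp point (between the pads) lies 51 mm ahead of it; z points along the fingers, y is the line along which they close (so a half turn about z gives the same grasp; the last joint's range is limited). The gripper opens to 87 mm and grips with 3 to 60 N. Pads are 19 mm wide; open, the fingers measure 117 mm over their backs; the gripper's body (75 mm by 190 mm) begins 51 mm behind the grasp point.
Start: joints at [-1.454, 0.527, 1.433, -0, 1.181, -0.178], TCP at [0.182, -0.598, 0.292] pointing down, gripper open.
Joint ranges: [-3.08, 3.08], [-0.75, 2.2], [0.22, 2.44], [-1.43, 4.57], [0, 2.65], [-2.85, 2.85]. Speed limits (rad/s): [2.79, 2.79, 3.14, 3.14, 3.14, 3.14].

## Interface

Orientations are given as a unit quaternion [x, y, z, w].
In Python, from rig import robot, cams, ticket gives the robot as it stands. The module is installed in compiled form; this text tells all that it offers.
- The arm moves only by the shell command python3 -m crank 'ROWS' [FORCE]. ROWS is JSON, a list of rows, each a list of 7 numbers: the shift along the tool's x, y, z in cm, then the turn, a rotation vector about the tool's x, y, z in rad, then the closure, from 0 (fully open) to 1 (shut). A call has 1 to 5 rows; each row shifts and turns the commanded pose from where the row before left it, along the tool's axes as they then stand; what a row does not reach is not made up. A row lasts 1/8 s, in which the tool goes at most 62.5 mm and 10.7 degrees, less where a joint would pass 70% of its speed; a pose out of reach is approached as far as the arm can. A call is refused whole if a number of a shift passes 6.25 or a number of a turn 0.188, either way. A call with a gripper value outside its range is refused whole. The fingers move at their own pace and stop on an object; FORCE is the grip in N (left out, the last holds). Time passes only in rows, so rows that do not move let the fingers close. It gives the time, the measured TCP pose, the force, the opening and the grip force at its end, in the units of the state.
- robot.get_obs(): the state, without advancing time (a new reading comes with each control period).
- cams.camera(name): name is "scene" or "top" or "wrist"; returns the picture (400x640x3 uint8, red, green, blue); there is no depth.
- cams.camera_info(name): a dict with "intrinsics" (3x3 intrinsics, pixels), "pose" (4x4, takes a point from camera to world coordinates). Camera axes: x right, y down, z forward; pixel columns grow to the right and rows downward; lengths in m; the calibration is good to about 2 mm. A picture is of the moment at which its call begins: read the wrist's pose just before it. camera_info takes no time and is no camera call; for the wrist camera it gives the pose at the moment of the call.
- ticket.hand_in(): hands the job in; it is judged then, once.
The state is a dict: "time": time; "q": joint angles; "joint_velocities": joint speeds; "joint_torque": joint torques, N m; "position": TCP position; "tool_rot": TCP orientation; "ft_force": force on the tool from outside, world axes, zero at the start; "moment": the same for the moment, N m; "grip_width": finger opening in m; "grip_force": force on a finger pad.
Only numpy, scipy, OpenCV 4.12 (cv2) and the standard library are available. Lean on these libraries where they do the work, as an engineer would, in place of code of your own. Each camera call takes 0.05 s, during which the arm holds its last target. There are 200 camera calls.

## Working session

There is one attempt and no reset: what is moved stays moved. The work goes in short steps, Python scripts to look and compute and a shell command to move; the robot and the scene stay as the last step left them, time stands still between calls to the robot, and variables do not carry over. Pictures are saved under pics/ and viewed, at most 10 in all, crops included, and the job is handed in when it is done.

```bash
mkdir -p pics
python3 - <<'E'
from rig import robot,cams,ticket
import cv2,numpy as np
np.set_printoptions(precision=4,suppress=True)
o=robot.get_obs(); print(o)
for n in("top","scene"):
    im=cams.camera(n); cv2.imwrite(f"pics/{n}0.png",im[:,:,::-1]); i=cams.camera_info(n); print(n,i["intrinsics"],i["pose"])
E
```

```text
{'time': 0.0, 'q': array([-1.4545,  0.5285,  1.4339, -0.    ,  1.1814, -0.1785]), 'joint_velocities': array([-0.0026,  0.0003, -0.0005, -0.002 ,  0.0007, -0.0003]), 'joint_torque': array([ -0.0009, -44.0039, -17.6589,   0.0633,   0.0581,  -0.0001]), 'position': array([ 0.1816, -0.5974,  0.2913]), 'tool_rot': array([ 0.9892,  0.1469,  0.    , -0.0011]), 'ft_force': array([0.1365, 0.7686, 0.3069]), 'moment': array([ 0.0225, -0.0627, -0.0078]), 'grip_force': 0.0, 'grip_width': 0.08699558734661095}
top [[456.5293   0.     325.8992]
 [  0.     456.5293 201.5446]
 [  0.       0.       1.    ]] [[-0.0242 -0.9951  0.0961  0.4133]
 [-0.9997  0.0247  0.0038 -0.0172]
 [-0.0061 -0.096  -0.9954  1.2206]
 [ 0.      0.      0.      1.    ]]
scene [[442.901    0.     321.0474]
 [  0.     442.901  193.162 ]
 [  0.       0.       1.    ]] [[ 0.8697  0.2961 -0.3949  0.9464]
 [ 0.4936 -0.5094  0.7049 -0.8234]
 [ 0.0075 -0.808  -0.5892  0.7462]
 [ 0.      0.      0.      1.    ]]
```

View pics/top0.png

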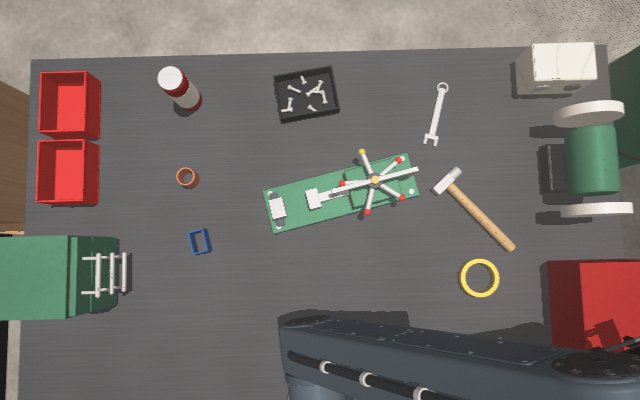

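View pics/scene0.png

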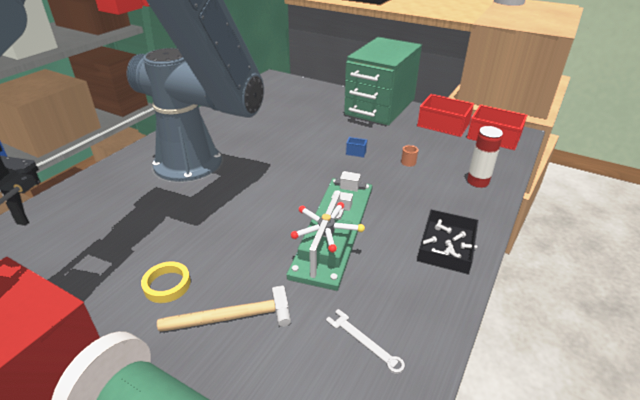

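The top view shows the vice with its hub at (375,180), the yellow ball at (362,152), the fixed jaw at (277,208) and the moving jaw at (314,199). The tube is at (200,241), the pipe at (187,177), the hammer at (470,205) and the roll at (480,278).

```bash
cat > h.py <<'E'
from rig import robot,cams,ticket
import cv2,numpy as np
np.set_printoptions(precision=4,suppress=True)
def ray(n,uv,z,info=None):
    i=info or cams.camera_info(n); K=np.array(i["intrinsics"]);T=np.array(i["pose"])
    uv=np.atleast_2d(uv).astype(float)
    d=np.c_[uv,np.ones(len(uv))]@np.linalg.inv(K).T@T[:3,:3].T
    return T[:3,3]+d*((z-T[2,3])/d[:,2])[:,None]
def mask(im,lo,hi):
    return cv2.inRange(cv2.cvtColor(im,cv2.COLOR_RGB2HSV),lo,hi)
def blobs(m,amin=10):
    c,_=cv2.findContours(m,cv2.RETR_EXTERNAL,cv2.CHAIN_APPROX_NONE)
    return sorted([x for x in c if cv2.contourArea(x)>=amin],key=cv2.contourArea,reverse=True)
def cen(c):
    M=cv2.moments(c); return np.array([M['m10']/M['m00'],M['m01']/M['m00']])
E
python3 - <<'E'
from h import *
im=cams.camera("top"); i=cams.camera_info("top")
R=lambda uv,z:ray("top",uv,z,i)
# tube
m=mask(im,(105,120,50),(125,255,255)); 
for c in blobs(m,20)[:3]:
    r=cv2.minAreaRect(c); print("blue",r); b=cv2.boxPoints(r); p=R(b,0.045); print(p[:,:2],p.mean(0),np.linalg.norm(np.diff(p,axis=0),axis=1))
hsv=cv2.cvtColor(im,cv2.COLOR_RGB2HSV); print(hsv[226,270],hsv[152,362],hsv[212,367])
g=mask(im,(55,70,40),(90,255,255)); g[:, :255]=0; g[:,430:]=0
# vice bed: close mask, hull
pts=np.vstack([c for c in blobs(g,30)]); r=cv2.minAreaRect(pts); b=cv2.boxPoints(r); p=R(b,0.02); print("bed",r,p[:,:2],np.linalg.norm(np.diff(p,axis=0),axis=1),p.mean(0))
for nm,lo,hi in(("yel",(18,120,120),(32,255,255)),("red",(0,150,100),(8,255,255)),("red2",(172,150,100),(180,255,255))):
    for c in blobs(mask(im,lo,hi),8):
        u=cen(c)
        if 320<u[0]<425 and 140<u[1]<230: print(nm,u,cv2.contourArea(c),R(u,0.085)[0,:2])
crop=im[130:260,170:430]; cv2.imwrite("pics/c1.png",cv2.resize(crop,None,fx=3,fy=3,interpolation=cv2.INTER_CUBIC)[:,:,::-1])
E
```

```text
blue ((199.35296630859375, 240.9117889404297), (23.283418655395508, 18.675243377685547), 75.96376037597656)
[[0.4572 0.3456]
 [0.4677 0.2989]
 [0.4094 0.2843]
 [0.399  0.3308]] [0.4333 0.3149 0.045 ] [0.0479 0.0601 0.0477]
[ 15   5 112] [ 25 138 239] [  1 165 238]
bed ((340.1037902832031, 192.6390380859375), (44.57563781738281, 150.34616088867188), 75.0685806274414) [[ 0.5629  0.1567]
 [ 0.6573 -0.2321]
 [ 0.541  -0.2576]
 [ 0.4482  0.1278]] [0.4001 0.119  0.3964] [ 0.5523 -0.0513  0.02  ]
yel [361.2281 151.0439] 19.0 [ 0.6488 -0.1051]
red [366.4048 211.6905] 21.0 [ 0.495  -0.1132]
red [401.8235 197.3824] 17.0 [ 0.5287 -0.2028]
red [397.9677 159.6667] 15.5 [ 0.6244 -0.1969]
red [341.7011 182.8161] 14.5 [ 0.5691 -0.0536]
```

View pics/c1.png

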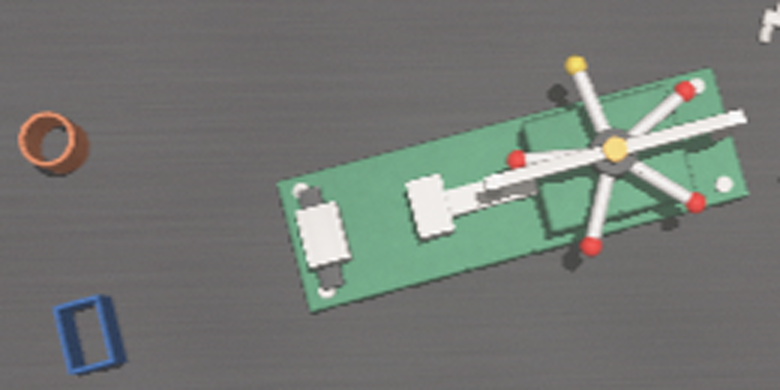

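The crop shows the jaws and wheel clearly: the yellow ball is at the top of the crop (575,65), the moving jaw at (432,207), the fixed jaw at (325,235) and the tube at (88,335). Next I swing the arm round to the tube.

```bash
cat >> h.py <<'E'
from scipy.spatial.transform import Rotation as Ro
def todo(p,yaw=None):
    "shift (cm, tool axes) and turn (tool z, rad) to a TCP point with tool y at world angle yaw (deg)"
    o=robot.get_obs(); R=Ro.from_quat(o["tool_rot"]); s=R.inv().apply(np.array(p)-o["position"])*100
    y=R.apply([0,1,0]); a=np.degrees(np.arctan2(y[1],y[0])); t=None
    if yaw is not None: t=-np.radians((yaw-a+90)%180-90)
    z=R.apply([0,0,1]); 
    print("t",o["time"],"shift",s,"yaw",a,"turn",t,"tilt",R.inv().apply(np.cross(z,[0,0,-1])),"q",o["q"],"F",o["ft_force"])
E
python3 -m crank '[[5.7,-0.7,0,0,0,-0.1],[5.7,-0.7,0,0,0,-0.1],[5.7,-0.7,0,0,0,-0.1],[5.7,-0.7,0,0,0,-0.1],[5.7,-0.7,0,0,0,-0.1]]'
python3 -m crank '[[5.7,-0.7,0,0,0,-0.1],[5.7,-0.7,0,0,0,-0.1],[5.7,-0.7,0,0,0,-0.1],[5.7,-0.7,0,0,0,-0.1],[5.7,-0.7,0,0,0,-0.1]]'
python3 -c "
from h import *
todo([.433,.315,.24],14)"
```

```text
t 0.15 shift [ 50.5701 -80.0082   5.2981] yaw -73.11070763452322 turn -1.5203686619645917 tilt [-0.0017 -0.0003  0.    ] q [-1.4545  0.5283  1.4336  0.      1.1814 -0.1785] F [ 0.4686 -0.1103 -0.4267]invalid input
invalid input
```

I left out the closure column, so the call was refused.

```bash
python3 -m crank '[[5.7,-0.7,0,0,0,-0.1,0],[5.7,-0.7,0,0,0,-0.1,0],[5.7,-0.7,0,0,0,-0.1,0],[5.7,-0.7,0,0,0,-0.1,0],[5.7,-0.7,0,0,0,-0.1,0]]'
python3 -m crank '[[5.7,-0.7,0,0,0,-0.1,0],[5.7,-0.7,0,0,0,-0.1,0],[5.7,-0.7,0,0,0,-0.1,0],[5.7,-0.7,0,0,0,-0.1,0],[5.7,-0.7,0,0,0,-0.1,0]]'
python3 -c "
from h import *
todo([.433,.315,.24],14)"
```

```text
time: 0.78
position: [0.4149, -0.4323, 0.2919]
tool_rot: [0.921, 0.389, 0.0, 0.0]
ft_force: [0.5, -0.7, 0.3]
grip_width: 0.0869
grip_force: 0.0
time: 1.4
position: [0.5388, -0.1763, 0.292]
tool_rot: [0.797, 0.604, 0.0, 0.0]
ft_force: [0.3, 0.5, 1.0]
grip_width: 0.087
grip_force: 0.0
t 1.4 shift [ 44.4624 -23.4171   5.2002] yaw -15.621440743073215 turn -0.5169916701510232 tilt [ 0.0002 -0.0001  0.    ] q [-0.5133  0.4494  1.5811  0.0001  1.1109 -0.2407] F [0.2956 0.5302 1.0164]
```

```bash
python3 -m crank '[[5.4,-2.2,0,0,0,0,0],[5.4,-2.2,0,0,0,0,0],[5.4,-2.2,0,0,0,0,0],[5.4,-2.2,0,0,0,-0.17,0],[0,0,0,0,0,-0.17,0]]'
python3 -m crank '[[0,0,0,0,0,-0.177,0],[0,0,0,0,0,0,0]]'
python3 - <<'E'
from h import *
i=cams.camera_info("wrist"); im=cams.camera("wrist"); cv2.imwrite("pics/w1.png",im[:,:,::-1]); np.savez("w1.npz",im=im,K=i["intrinsics"],T=i["pose"]); print(i)
todo([.433,.315,.24],14)
E
```

```text
time: 2.02
position: [0.5107, 0.0578, 0.292]
tool_rot: [0.68, 0.733, -0.0, -0.001]
ft_force: [0.4, -0.9, 0.4]
grip_width: 0.087
grip_force: 0.0
time: 2.28
position: [0.5121, 0.0541, 0.2921]
tool_rot: [0.618, 0.787, -0.0, -0.0]
ft_force: [0.5, 0.2, -1.0]
grip_width: 0.0868
grip_force: 0.0
{'intrinsics': array([[345.9233,   0.    , 318.3779],
       [  0.    , 345.9233, 201.2081],
       [  0.    ,   0.    ,   1.    ]]), 'pose': array([[ 0.9712,  0.2289,  0.066 ,  0.4943],
       [ 0.2382, -0.9326, -0.2712,  0.128 ],
       [-0.0005,  0.2791, -0.9603,  0.3843],
       [ 0.    ,  0.    ,  0.    ,  1.    ]])}
t 2.325 shift [27.2435 -1.5351  5.2147] yaw 13.638220580658956 turn -0.006314242033454534 tilt [-0.0003 -0.0002  0.    ] q [-0.1125  0.3805  1.7056  0.      1.0559 -0.3505] F [ 0.5678 -0.6054 -0.1654]
```

View pics/w1.png

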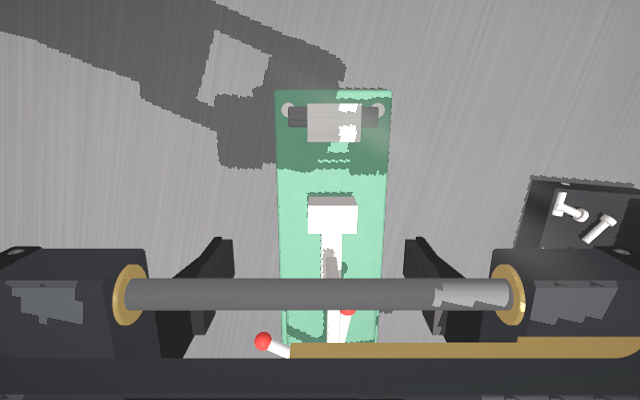

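The wrist view shows the far bed corners at about (276,90) and (392,90). The fixed jaw's face edge is at row 142 over columns 308–360, and the moving jaw's top face edge is at row 206 over columns 308–357.

Run:
```python
from h import *
d=np.load("w1.npz"); im=d["im"]; i=dict(intrinsics=d["K"],pose=d["T"])
g=mask(im,(60,60,50),(95,255,255))
L=[];Rr=[]
for v in range(95,235,4):
    c=np.where(g[v,250:410])[0]+250
    if len(c): L.append((c[0]-.5,v));Rr.append((c[-1]+.5,v))
yaws=[]
for P in(L,Rr):
    p=ray("",np.array(P),0.02,i)[:,:2].astype(np.float32)
    f=cv2.fitLine(p,cv2.DIST_HUBER,0,1e-3,1e-3).ravel(); f[:2]*=np.sign(f[1]); yaws.append(np.degrees(np.arctan2(-f[0],f[1]))); print("edge",f)
    P0=f[2:]
psi=np.mean(yaws); print("psi",yaws)
hub=np.array([.5732,-.1343]); yv=np.array([-np.sin(np.radians(psi)),np.cos(np.radians(psi))]); xv=np.array([yv[1],-yv[0]])
O=hub+.1*yv; print("O",O)
V=lambda uv,z:(ray("",uv,z,i)[:,:2]-O)@np.c_[xv,yv]*1000
print("edges x", V(L[::10],.02)[:,0],V(Rr[::10],.02)[:,0])
print("bed far corners",V([[276,90],[392,90]],.02))
gr=cv2.cvtColor(im,cv2.COLOR_RGB2HSV)
print(gr[132:150,320,1],gr[190:212,318,2],gr[228:240,318,2], gr[125,300:370,1])
print("fixed",V([[308,142],[360,142]],.057)); print("moving",V([[308,206],[357,206],[308,234]],.056))
```

```text
edge [-0.2363  0.9717  0.4657  0.054 ]
edge [-0.24    0.9708  0.5847  0.0649]
psi [np.float32(13.666372), np.float32(13.888824)]
O [ 0.5494 -0.0372]
edges x [-59.5374 -59.9352 -59.2858 -59.7021] [59.2824 30.4626 58.7643 59.0336]
bed far corners [[-56.8559 183.8099]
 [ 59.5007 183.8146]]
[ 7  5  5  7  7  7  5  8  7  7 45 83 81 81 81 79 80 83] [230 216 134 140 143 143 150 172 169 168 167 167 168 169 164 210 255 255
 255 255 255 255] [255 255 255 255 255 255 225 227 228 228 227 228] [ 8 10 10 10 10 10  7  9  8  8  8  8  8  8  8  8  7  8  8  8  8  9  9  7
  7  7  7  5  5  5  7  5  7  8  5  7  7  8  5  5  7  7  8  6  7  6  7  6
  6  7  0  0  7  6  8  7  5  5  7  5  5  9  9  7  9  9  9  9  7  9]
fixed [[-24.0631 136.2768]
 [ 24.7505 136.2824]]
moving [[-24.6177  73.1487]
 [ 24.0118  73.1594]
 [-24.8653  43.3882]]
```

```bash
python3 -m crank '[[5.5,-0.3,1,0,0,0,0],[5.5,-0.3,1,0,0,0,0],[5.5,-0.3,1,0,0,0,0],[5.5,-0.3,1,0,0,0,0],[5.2,-0.3,1,0,0,0,0]]'
python3 -m crank '[[0,0,0,0,0,0,0],[0,0,0,0,0,0,0]]'
python3 - <<'E'
from h import *
i=cams.camera_info("wrist"); im=cams.camera("wrist"); cv2.imwrite("pics/w2.png",im[:,:,::-1])
todo([.433,.315,.24],14)
m=mask(im,(100,80,30),(130,255,255)); c=blobs(m,50)
for x in c[:3]:
    r=cv2.minAreaRect(x); print(r, ray("wrist",cv2.boxPoints(r),.045,i)[:,:2], ray("wrist",[r[0]],.045,i))
E
```

```text
time: 2.95
position: [0.4325, 0.3157, 0.2419]
tool_rot: [0.618, 0.786, 0.0, 0.0]
ft_force: [0.5, -0.5, 0.4]
grip_width: 0.0867
grip_force: 0.0
time: 3.2
position: [0.433, 0.3139, 0.2421]
tool_rot: [0.617, 0.787, -0.0, 0.0]
ft_force: [0.6, 0.3, 0.5]
grip_width: 0.0869
grip_force: 0.0
t 3.25 shift [0.1585 0.0034 0.2326] yaw 13.690633796968894 turn -0.005399458837286022 tilt [0.0001 0.0004 0.    ] q [ 0.4174  0.475   1.7102 -0.0005  0.9564  0.1787] F [ 0.0846  0.2052 -0.9207]
((319.5, 182.0), (52.0, 71.0), 90.0) [[0.3977 0.3375]
 [0.4556 0.3517]
 [0.4678 0.3076]
 [0.4074 0.2928]] [[0.432  0.3229 0.045 ]]
```

View pics/w2.png

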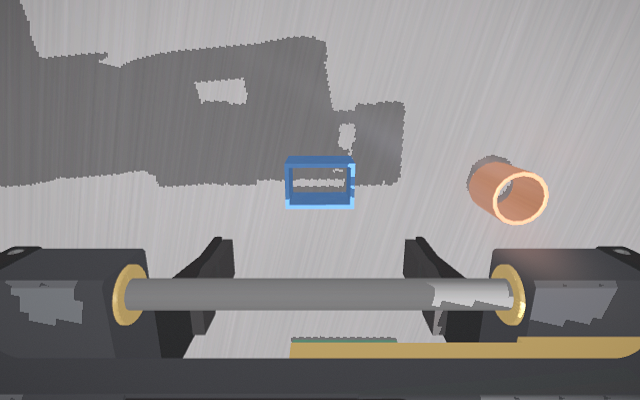

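The tube sits at (286–354, 156–208) and is square to the tool; the pipe at (520,195) is clear of the right finger. I go down and grip.

```bash
python3 -c "
from h import *
todo([.4328,.3194,.08],13.8)"
python3 -m crank '[[0.4,0,5,0,0,0,0],[0.1,0,5,0,0,0,0],[0,0,5,0,0,0,0],[0,0,1.2,0,0,0,0],[0,0,0,0,0,0,0]]'
python3 -c "
from h import *
todo([.4328,.3194,.08],13.8)"
```

```text
t 3.25 shift [ 0.5975  0.086  16.2324] yaw 13.690633796968894 turn -0.001908800333297313 tilt [0.0001 0.0004 0.    ] q [ 0.4174  0.475   1.7102 -0.0005  0.9564  0.1787] F [ 0.0846  0.2052 -0.9207]
time: 3.88
position: [0.4324, 0.3184, 0.0804]
tool_rot: [0.618, 0.786, -0.0, -0.0]
ft_force: [0.3, -0.2, 0.4]
grip_width: 0.0874
grip_force: 0.0
t 3.875 shift [0.0885 0.0648 0.0432] yaw 13.685923941846374 turn -0.0019910028124773393 tilt [-0.0004  0.0001  0.    ] q [ 0.4265  0.7496  1.7976 -0.0001  0.5948  0.1877] F [ 0.3459 -0.208   0.3944]
```

```bash
python3 -m crank '[[0.1,0.07,0,0,0,0,0.4],[0,0,0,0,0,0,0.7],[0,0,0,0,0,0,0.7],[0,0,0,0,0,0,0.7]]' 15
python3 -m crank '[[0,0,-2,0,0,0,0.7],[0,0,-4,0,0,0,0.7],[0,0,-4,0,0,0,0.7],[0,0,0,0,0,0,0.7]]'
python3 -c "
from h import *
psi=np.radians(13.78);O=np.array([.5494,-.0372]);yv=np.array([-np.sin(psi),np.cos(psi)])
p=O+.113*yv; print(p); todo([*p,.18],13.78)"
```

```text
time: 4.38
position: [0.4323, 0.3206, 0.0811]
tool_rot: [0.617, 0.787, 0.001, 0.0]
ft_force: [-0.1, -1.2, 4.7]
grip_width: 0.06
grip_force: 15.0
time: 4.88
position: [0.4333, 0.3211, 0.1827]
tool_rot: [0.617, 0.787, 0.003, 0.001]
ft_force: [0.1, -0.1, -2.7]
grip_width: 0.0601
grip_force: 15.0
[0.5225 0.0725]
t 4.875 shift [-26.2663   2.7149   0.2552] yaw 13.823843073380054 turn 0.000765205984675528 tilt [ 0.0062 -0.0012 -0.    ] q [0.4304 0.5707 1.7505 0.     0.8141 0.1891] F [ 0.107  -0.1005 -2.6989]
```

```bash
python3 -m crank '[[-4,0.45,0,0,0,0,0.7],[-5.5,0.55,0,0,0,0,0.7],[-5.5,0.55,0,0,0,0,0.7],[-5.5,0.55,0,0,0,0,0.7],[-4,0.45,0,0,0,0,0.7]]'
python3 -m crank '[[-1.7,0.16,4,0,0,0,0.7],[0,0,0,0,0,0,0.7],[0,0,0,0,0,0,0.7]]'
python3 - <<'E'
from h import *
todo([.5225,.0725,.102],13.78)
i=cams.camera_info("wrist"); im=cams.camera("wrist")
cv2.imwrite("pics/w3.png",im[:,:,::-1])
m=mask(im,(100,80,30),(130,255,255))
for x in blobs(m,50)[:2]:
    r=cv2.boundingRect(x); print(r)
E
```

```text
time: 5.5
position: [0.5149, 0.0863, 0.1785]
tool_rot: [0.618, 0.787, -0.001, -0.001]
ft_force: [0.8, 0.5, -2.1]
grip_width: 0.0597
grip_force: 15.0
time: 5.88
position: [0.5199, 0.073, 0.1396]
tool_rot: [0.617, 0.787, -0.001, -0.001]
ft_force: [0.9, 0.9, -2.7]
grip_width: 0.0596
grip_force: 15.0
t 5.875 shift [-0.1128  0.2506  3.7606] yaw 13.819421310324191 turn 0.0006880316606074915 tilt [-0.0025 -0.0011 -0.    ] q [-0.0737  0.6333  1.8064  0.0004  0.7046 -0.3152] F [ 0.9209  0.925  -2.7012]
(244, 215, 150, 64)
(249, 310, 140, 24)
```

View pics/w3.png

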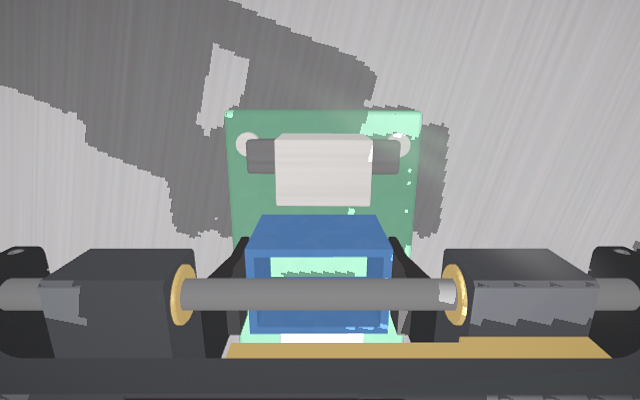

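The tube is held level, with its back face at rows 215–254 over columns 244–394. The fixed jaw's face edge is at row 206 over columns 276–372. Now I compare the two.

Run:
```python
from h import *
i=cams.camera_info("wrist"); psi=np.radians(13.78);O=np.array([.5494,-.0372]);yv=np.array([-np.sin(psi),np.cos(psi)]);xv=np.array([yv[1],-yv[0]])
V=lambda uv,z:(ray("wrist",uv,z,i)[:,:2]-O)@np.c_[xv,yv]*1000
print("fixed",V([[275,206],[372,206]],.057))
print("tube rim back",V([[245,254.5],[393,254.5]],.1045)); print("tube bottom back",V([[260,215],[379,215]],.0595))
o=robot.get_obs(); print("tcp",(o["position"][:2]-O)@np.c_[xv,yv]*1000)
```

```text
fixed [[-24.738  136.4644]
 [ 26.7433 136.6042]]
tube rim back [[-31.2858 130.4818]
 [ 28.4598 130.652 ]]
tube bottom back [[-32.4812 132.2456]
 [ 30.2543 132.4174]]
tcp [ -1.9006 114.1877]
```

```bash
python3 -m crank '[[0.25,0.2,1,0,0,0,0.7],[0,0,1.5,0,0,0,0.7],[0,0,0.9,0,0,0,0.7],[0,0,0,0,0,0,0.7]]'
python3 -m crank '[[0,0,0.3,0,0,0,0.7],[0,0,0.1,0,0,0,0.7],[0,0,0,0,0,0,0.7]]'
```

```text
time: 6.42
position: [0.5216, 0.0754, 0.1052]
tool_rot: [0.617, 0.787, -0.001, -0.001]
ft_force: [-0.2, -0.9, -3.3]
grip_width: 0.0599
grip_force: 15.0
time: 6.8
position: [0.5224, 0.0752, 0.1024]
tool_rot: [0.617, 0.787, 0.0, 0.0]
ft_force: [0.7, 0.4, -2.5]
grip_width: 0.06
grip_force: 15.0
```

```bash
python3 -m crank '[[0,0,0.1,0,0,0,0.7],[0,0,0,0,0,0,0.7]]'
python3 -m crank '[[0,0,0.1,0,0,0,0.7],[0,0,0,0,0,0,0.7]]'
```

```text
time: 7.05
position: [0.5223, 0.0753, 0.1013]
tool_rot: [0.617, 0.787, 0.0, 0.0]
ft_force: [-0.2, -0.0, -0.9]
grip_width: 0.0601
grip_force: 15.0
time: 7.3
position: [0.5223, 0.0753, 0.1011]
tool_rot: [0.617, 0.787, 0.0, 0.0]
ft_force: [-1.4, -0.3, 3.7]
grip_width: 0.0599
grip_force: 15.0
```

```bash
python3 -m crank '[[0,0,0,0,0,0,0.3],[0,0,0,0,0,0,0],[0,0,0,0,0,0,0],[0,0,-2,0,0,0,0],[0,0,-5,0,0,0,0]]'
python3 -m crank '[[0,0,-1,0,0,0,0],[0,0,0,0,0,0,0.5],[0,0,0,0,0,0,1]]'
python3 - <<'E'
from h import *
i=cams.camera_info("wrist"); im=cams.camera("wrist")
cv2.imwrite("pics/w4.png",im[:,:,::-1])
m=mask(im,(100,80,30),(130,255,255))
for x in blobs(m,50)[:2]:print(cv2.boundingRect(x),ray("wrist",cv2.boxPoints(cv2.minAreaRect(x)),.065,i)[:,:2])
hub=np.array([.5732,-.1343]); psi=13.78
# entry: trailing first spoke (vice 151.3deg) by 30 deg at r=58
for ph in (122,125):
    a=np.radians(ph+psi); print(ph); todo([*(hub+.058*np.array([np.cos(a),np.sin(a)])),.18],ph+psi)
E
```

```text
time: 7.92
position: [0.5209, 0.0752, 0.1689]
tool_rot: [0.617, 0.787, -0.002, -0.002]
ft_force: [0.8, -0.7, 0.8]
grip_width: 0.0856
grip_force: 0.0
time: 8.3
position: [0.5214, 0.0753, 0.1791]
tool_rot: [0.617, 0.787, -0.001, -0.001]
ft_force: [0.0, -0.1, -0.2]
grip_width: 0.074
grip_force: 0.0
(272, 182, 97, 76) [[0.4871 0.0946]
 [0.5438 0.1102]
 [0.5588 0.0625]
 [0.4985 0.0458]]
122
t 8.35 shift [-16.6699  -3.0423  -0.1154] yaw 13.80491138230579 turn 1.0127257517991701 tilt [-0.0028 -0.0009 -0.    ] q [-0.0689  0.5667  1.7791 -0.      0.7987 -0.3098] F [ 0.597  -1.3079 -1.3037]
125
t 8.35 shift [-16.8374  -3.2956  -0.1149] yaw 13.80491138230579 turn 0.9603658742393403 tilt [-0.0028 -0.0009 -0.    ] q [-0.0689  0.5667  1.7791 -0.      0.7987 -0.3098] F [ 0.597  -1.3079 -1.3037]
```

View pics/w4.png

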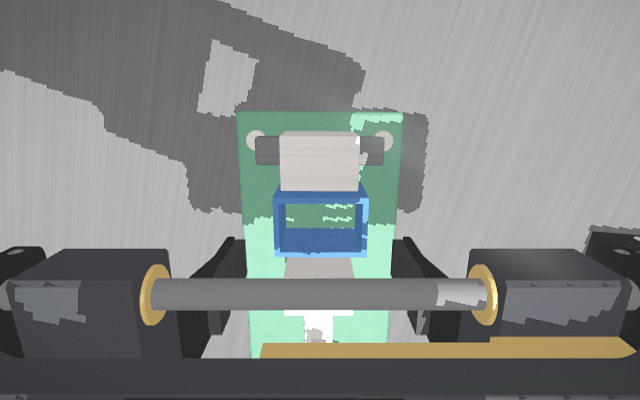

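The tube stands between the jaws, at columns 274–368 against the jaw's 280–360: roughly centred and square. Next I move to the wheel with the fingers shut.

```bash
python3 -m crank '[[-4.6,-0.8,-2,0,0,0,1],[-6,-1.1,0,0,0,0,1],[-6,-1.1,0,0,0,0,1],[0,0,0,0,0,0.17,1],[0,0,0,0,0,0.17,1]]'
python3 -m crank '[[0,0,0,0,0,0.17,1],[0,0,0,0,0,0.17,1],[0,0,0,0,0,0.17,1],[0,0,0,0,0,0.16,1],[0,0,0,0,0,0,1]]'
cat >> h.py <<'E'
psi=13.78; hub=np.array([.5732,-.1343])
def polar(ph,r,z): 
    a=np.radians(ph+psi); return [*(hub+r*np.array([np.cos(a),np.sin(a)])),z]
def state():
    o=robot.get_obs(); d=o["position"][:2]-hub; F=o["ft_force"]; R=Ro.from_quat(o["tool_rot"])
    ph=(np.degrees(np.arctan2(d[1],d[0]))-psi)%360
    y=R.apply([0,1,0]); a=(np.degrees(np.arctan2(y[1],y[0]))-psi)%180
    t=np.cross(d,F[:2])
    print(f"t {o['time']:.2f} phi {ph:.1f} r {np.hypot(*d)*1000:.1f} z {o['position'][2]:.4f} yaw {a:.1f} F {F} M {o['moment']} torque {t:.3f} +M {t+o['moment'][2]:.3f}")
E
python3 - <<'E'
from h import *
state(); todo(polar(122,.058,.14),122+psi)
im=cams.camera("top"); i=cams.camera_info("top"); cv2.imwrite("pics/t2.png",cv2.resize(im[100:260,230:470],None,fx=3,fy=3)[:,:,::-1])
E
```

```text
time: 8.98
position: [0.5321, -0.0942, 0.1987]
tool_rot: [0.744, 0.668, -0.001, -0.001]
ft_force: [-0.8, 0.7, 1.3]
grip_width: 0.0209
grip_force: 0.0
time: 9.6
position: [0.5322, -0.0929, 0.199]
tool_rot: [0.92, 0.391, -0.001, -0.001]
ft_force: [0.7, 0.2, -0.5]
grip_width: 0.0003
grip_force: 0.0
t 9.60 phi 120.9 r 58.3 z 0.1990 yaw 122.3 F [ 0.7007  0.1841 -0.5328] M [-0.0951 -0.022  -0.0274] torque -0.037 +M -0.064
t 9.6 shift [-0.1016  0.0399  5.9   ] yaw -43.955246025934606 turn 0.004620828555180902 tilt [-0.0024  0.001  -0.    ] q [-0.3798  0.5475  1.7317  0.      0.865   0.3874] F [ 0.7007  0.1841 -0.5328]
```

View pics/t2.png

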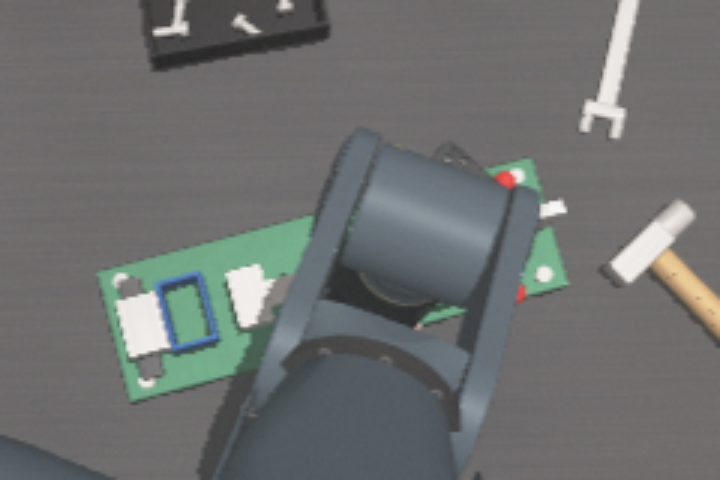

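The top view shows the tube standing right by the fixed jaw and the gripper over the near half of the wheel. I lower the fingers between the spokes.

```bash
python3 -m crank '[[-0.1,0.04,2,0,0,0,1],[0,0,2.2,0,0,0,1],[0,0,1.7,0,0,0,1],[0,0,0,0,0,0,1]]'
python3 -c "
from h import *
state()"
python3 -m crank '[[-0.58,0.03,0,0,0,-0.1,1],[-0.58,0.03,0,0,0,-0.1,1],[-0.58,0.03,0,0,0,-0.1,1],[-0.58,0.03,0,0,0,-0.1,1]]'
python3 -c "
from h import *
state()"
```

```text
time: 10.15
position: [0.5313, -0.0938, 0.1397]
tool_rot: [0.92, 0.391, -0.001, -0.001]
ft_force: [0.3, 0.9, 0.0]
grip_width: 0.0005
grip_force: 0.0
t 10.15 phi 122.1 r 58.3 z 0.1397 yaw 122.3 F [0.3314 0.913  0.0441] M [-0.0367 -0.0138 -0.0178] torque -0.052 +M -0.069
time: 10.65
position: [0.5204, -0.1117, 0.1418]
tool_rot: [0.824, 0.567, 0.002, -0.001]
ft_force: [3.8, 7.8, -1.7]
grip_width: 0.0005
grip_force: 4.3
t 10.65 phi 143.1 r 57.4 z 0.1418 yaw 145.3 F [ 3.7749  7.7619 -1.7383] M [ 1.3912 -0.5594  0.081 ] torque -0.495 +M -0.414
```

```bash
python3 -m crank '[[-0.58,0.03,0,0,0,-0.1,1],[-0.58,0.03,0,0,0,-0.1,1],[-0.58,0.03,0,0,0,-0.1,1],[-0.58,0.03,0,0,0,-0.1,1],[-0.58,0.03,0,0,0,-0.1,1]]' >/dev/null
python3 -c "
from h import *
state()"
python3 -m crank '[[-0.58,0.03,0,0,0,-0.1,1],[-0.58,0.03,0,0,0,-0.1,1],[-0.58,0.03,0,0,0,-0.1,1],[-0.58,0.03,0,0,0,-0.1,1],[-0.58,0.03,0,0,0,-0.1,1]]' >/dev/null
python3 -c "
from h import *
state()"
```

```text
t 11.28 phi 171.3 r 57.6 z 0.1416 yaw 173.9 F [0.8062 8.8912 2.1243] M [ 1.6235 -0.3633  0.0898] torque -0.506 +M -0.416
t 11.90 phi 198.6 r 57.8 z 0.1414 yaw 22.6 F [-3.2032  7.8572  5.0079] M [1.4503 0.5    0.0777] torque -0.482 +M -0.405
```

```bash
python3 -m crank '[[-0.58,0.03,0,0,0,-0.1,1],[-0.58,0.03,0,0,0,-0.1,1],[-0.58,0.03,0,0,0,-0.09,1],[-0.58,0.03,0,0,0,-0.09,1],[-0.58,0.03,0,0,0,-0.09,1]]' >/dev/null
python3 -c "
from h import *
state()"
python3 -m crank '[[-0.58,0.03,0,0,0,-0.09,1],[-0.58,0.03,0,0,0,-0.09,1],[0,0,0,0,0,0,1]]' >/dev/null
python3 -c "
from h import *
state()"
```

```text
t 12.53 phi 226.9 r 57.2 z 0.1412 yaw 49.6 F [-7.1873  4.58    4.8391] M [0.9145 1.0978 0.0903] torque -0.487 +M -0.396
t 12.90 phi 239.2 r 57.2 z 0.1410 yaw 59.8 F [-6.5119  4.0514  2.7993] M [0.6071 0.8929 0.0809] torque -0.424 +M -0.343
```

```bash
python3 -m crank '[[0.5,0,0,0,0,0,1],[0,0,-2.5,0,0,0,1],[0,0,-2.5,0,0,0,1],[1.04,0.09,0,0,0,0.18,1],[1.04,0.09,0,0,0,0.18,1]]' >/dev/null
python3 -m crank '[[1.04,0.09,0,0,0,0.18,1],[1.04,0.09,0,0,0,0.18,1],[1.04,0.09,0,0,0,0.18,1],[1.04,0.09,0,0,0,0.18,1],[1.04,0.09,0,0,0,0.18,1]]' >/dev/null
python3 -m crank '[[1.04,0.09,0,0,0,0.18,1],[0,0,0,0,0,0,1]]' >/dev/null
python3 - <<'E'
from h import *
state(); todo(polar(152,.058,.14),152+psi)
E
```

```text
t 14.40 phi 157.2 r 59.0 z 0.1919 yaw 157.3 F [ 0.6048 -0.4352  0.0989] M [-0.0001 -0.1198  0.015 ] torque 0.020 +M 0.035
t 14.4 shift [0.5309 0.1152 5.1893] yaw -8.889521278620334 turn 0.09303440439557283 tilt [ 0.0019  0.0006 -0.    ] q [-0.4493  0.5471  1.7652 -0.      0.8273 -0.2941] F [ 0.6048 -0.4352  0.0989]
```

```bash
python3 -m crank '[[0.53,0.12,0,0,0,0.1,1],[0,0,2,0,0,0,1],[0,0,2,0,0,0,1],[0,0,1.2,0,0,0,1],[0,0,0,0,0,0,1]]'
python3 -c "
from h import *
state()"
python3 -m crank '[[-0.58,0.03,0,0,0,-0.1,1],[-0.58,0.03,0,0,0,-0.1,1],[-0.58,0.03,0,0,0,-0.1,1],[-0.58,0.03,0,0,0,-0.1,1],[-0.58,0.03,0,0,0,-0.1,1]]' >/dev/null
python3 -c "
from h import *
state()"
```

```text
time: 15.02
position: [0.5163, -0.1205, 0.1387]
tool_rot: [0.792, 0.61, -0.0, -0.001]
ft_force: [-0.3, -1.0, -0.3]
grip_width: 0.0005
grip_force: 0.0
t 15.03 phi 152.6 r 58.6 z 0.1387 yaw 151.5 F [-0.2899 -1.0048 -0.2759] M [ 0.0755 -0.0619  0.0001] torque 0.061 +M 0.061
t 15.65 phi 178.2 r 58.9 z 0.1400 yaw 0.2 F [0.3845 9.7492 2.4303] M [ 1.5855 -0.2572  0.1213] torque -0.557 +M -0.436
```

```bash
python3 -m crank '[[-0.58,0.04,0,0,0,-0.1,1],[-0.58,0.04,0,0,0,-0.1,1],[-0.58,0.04,0,0,0,-0.1,1],[-0.58,0.04,0,0,0,-0.1,1],[-0.58,0.04,0,0,0,-0.1,1]]' >/dev/null
python3 -c "
from h import *
state()"
python3 -m crank '[[-0.58,0.03,0,0,0,-0.1,1],[-0.58,0.03,0,0,0,-0.09,1],[-0.58,0.03,0,0,0,-0.09,1]]' >/dev/null
python3 -c "
from h import *
state()"
python3 -m crank '[[-0.29,0.01,0,0,0,-0.05,1],[-0.29,0.01,0,0,0,-0.05,1],[-0.29,0.01,0,0,0,-0.04,1]]' >/dev/null
python3 -c "
from h import *
state()"
```

```text
t 16.27 phi 204.9 r 59.0 z 0.1397 yaw 29.0 F [-5.1562  6.3509  6.4848] M [1.0774 0.7492 0.0467] torque -0.483 +M -0.436
t 16.65 phi 221.7 r 58.6 z 0.1396 yaw 45.0 F [-8.0169  4.4704  6.1673] M [0.7625 0.9716 0.1099] torque -0.536 +M -0.426
t 17.02 phi 230.3 r 58.4 z 0.1395 yaw 52.9 F [-8.4007  2.8496  5.0129] M [0.6105 1.0929 0.0852] torque -0.514 +M -0.429
```

```bash
python3 -m crank '[[-0.29,0.01,0,0,0,-0.04,1],[-0.29,0.01,0,0,0,-0.04,1],[-0.2,0.01,0,0,0,-0.04,1]]' >/dev/null
python3 -c "
from h import *
state()"
python3 -m crank '[[0.5,0,0,0,0,0,1],[0,0,-2.5,0,0,0,1],[0,0,-2.5,0,0,0,1],[1.04,0.09,0,0,0,0.18,1],[1.04,0.09,0,0,0,0.18,1]]' >/dev/null
python3 -m crank '[[1.04,0.09,0,0,0,0.18,1],[1.04,0.09,0,0,0,0.18,1],[1.04,0.09,0,0,0,0.18,1],[1.04,0.09,0,0,0,0.18,1],[1.04,0.09,0,0,0,0.18,1]]' >/dev/null
python3 -m crank '[[1.04,0.09,0,0,0,0.18,1],[0,0,0,0,0,0,1]]' >/dev/null
python3 - <<'E'
from h import *
state(); todo(polar(150,.058,.14),150+psi)
E
```

```text
t 17.40 phi 238.1 r 58.2 z 0.1395 yaw 59.8 F [-8.4468  1.9461  4.5689] M [0.5075 1.1047 0.0838] torque -0.502 +M -0.418
t 18.90 phi 157.6 r 60.1 z 0.1900 yaw 157.3 F [0.8721 0.4551 0.8244] M [-0.0028 -0.0617 -0.0023] torque -0.035 +M -0.037
t 18.9 shift [0.7725 0.2508 4.9965] yaw -8.908274294969127 turn 0.1276136875554926 tilt [ 0.0022  0.0007 -0.    ] q [-0.4507  0.5491  1.7695 -0.      0.8207 -0.2952] F [0.8721 0.4551 0.8244]
```

```bash
python3 -m crank '[[0.65,0.22,0,0,0,0.12,1],[0,0,2,0,0,0,1],[0,0,2,0,0,0,1],[0,0,1,0,0,0,1],[-0.4,0.03,0,0,0,-0.07,1]]' > /dev/null
python3 -m crank '[[-0.4,0.03,0,0,0,-0.07,1],[-0.4,0.03,0,0,0,-0.06,1],[0,0,0,0,0,0,1]]' >/dev/null
python3 -c "
from h import *
state()"
python3 -m crank '[[-0.3,0.01,0,0,0,-0.05,1],[-0.2,0.01,0,0,0,-0.04,1]]' >/dev/null
python3 -c "
from h import *
state()"
python3 -m crank '[[-0.2,0.01,0,0,0,-0.035,1],[0,0,0,0,0,0,1]]' >/dev/null
python3 -c "
from h import *
state()"
```

```text
t 19.90 phi 163.9 r 58.0 z 0.1396 yaw 161.7 F [-0.0082 -0.1624 -0.0961] M [ 0.0217 -0.0546  0.0142] torque 0.009 +M 0.024
t 20.15 phi 166.8 r 58.8 z 0.1394 yaw 166.8 F [1.2948 8.4306 2.5256] M [ 1.2655 -0.2627  0.0891] torque -0.495 +M -0.406
t 20.40 phi 167.9 r 59.0 z 0.1394 yaw 168.8 F [0.8171 7.0401 3.2268] M [ 1.2515 -0.2513  0.0384] torque -0.414 +M -0.375
```

```bash
for k in 1; do python3 -m crank '[[-0.3,0.02,0,0,0,-0.05,1],[-0.2,0.01,0,0,0,-0.03,1]]' >/dev/null
python3 -c "
from h import *
state()"; done
python3 -m crank '[[-0.2,0.01,0,0,0,-0.035,1],[-0.2,0.01,0,0,0,-0.035,1]]' >/dev/null
python3 -c "
from h import *
state()"
```

```text
t 20.65 phi 172.2 r 59.0 z 0.1394 yaw 173.4 F [-0.0337  9.2609  3.7518] M [ 1.4393 -0.2539  0.1312] torque -0.544 +M -0.413
t 20.90 phi 175.7 r 59.1 z 0.1394 yaw 177.5 F [-0.0976 10.7448  4.9094] M [ 1.6297 -0.1424  0.114 ] torque -0.627 +M -0.514
```

```bash
python3 -m crank '[[-0.2,0.01,0,0,0,-0.03,1]]' >/dev/null
python3 -c "
from h import *
state()"
python3 -m crank '[[-0.2,0.01,0,0,0,-0.03,1]]' >/dev/null
python3 -c "
from h import *
state()"
```

```text
t 21.02 phi 177.2 r 59.2 z 0.1394 yaw 179.2 F [ 0.0959 12.1715  4.8733] M [ 1.8865 -0.1707  0.0906] torque -0.706 +M -0.615
t 21.15 phi 178.6 r 59.2 z 0.1393 yaw 0.9 F [ 0.1752 12.5457  4.8562] M [ 2.0819 -0.0853  0.0968] torque -0.724 +M -0.627
```

```bash
python3 -m crank '[[-0.17,0.01,0,0,0,-0.03,1]]' >/dev/null
python3 -c "
from h import *
state()"
python3 -m crank '[[-0.12,0.01,0,0,0,-0.02,1],[0,0,0,0,0,0,1]]' >/dev/null
python3 -c "
from h import *
state()"
```

```text
t 21.27 phi 179.8 r 59.3 z 0.1393 yaw 2.6 F [-1.5896 14.1917  6.5684] M [ 2.2092 -0.0634  0.0861] torque -0.841 +M -0.755
t 21.52 phi 180.6 r 59.4 z 0.1393 yaw 3.7 F [-1.9082 12.849   7.2353] M [ 2.1406 -0.0265  0.1063] torque -0.767 +M -0.661
```

```bash
python3 -m crank '[[-0.15,0.01,0,0,0,-0.025,1]]' >/dev/null
python3 -c "
from h import *
state()"
python3 -m crank '[[-0.04,0,0,0,0,-0.005,1]]' >/dev/null
python3 -c "
from h import *
state()"
```

```text
t 21.65 phi 181.6 r 59.4 z 0.1393 yaw 5.2 F [-2.0183 14.9339  6.9525] M [2.4053 0.1118 0.1019] torque -0.888 +M -0.786
t 21.77 phi 181.8 r 59.4 z 0.1393 yaw 5.4 F [-2.1441 16.1118  8.34  ] M [2.4804 0.0691 0.1505] torque -0.957 +M -0.806
```

That's the bite, about 0.82 N m. I back off, lift clear and look.

```bash
python3 -m crank '[[0.4,0,0,0,0,0,1],[0.4,0,0,0,0,0,1],[0,0,-2.5,0,0,0,1],[0,0,-5,0,0,0,1],[0,0,-5,0,0,0,1]]'
python3 -m crank '[[0,-5,-4,0,0,0,1],[-5,-2,0,0,0,0,1],[-6,0,0,0,0,0,1],[-6,0,0,0,0,0,1],[-6,0,0,0,0,0,1]]'
python3 -m crank '[[-6,0,0,0,0,0,1],[0,0,0,0,0,0,1]]'
python3 - <<'E'
from h import *
im=cams.camera("top"); cv2.imwrite("pics/t3.png",cv2.resize(im[100:300,160:530],None,fx=2.1,fy=2.1,interpolation=cv2.INTER_CUBIC)[:,:,::-1])
i=cams.camera_info("top")
O=hub+.1*np.array([-np.sin(np.radians(psi)),np.cos(np.radians(psi))]);p=np.radians(psi)
A=np.array([[np.cos(p),-np.sin(p)],[np.sin(p),np.cos(p)]])
for x in blobs(mask(im,(105,120,50),(125,255,255)),20)[:1]:
    r=cv2.minAreaRect(x);print(r,(ray("top",cv2.boxPoints(r),.065,i)[:,:2]-O)@A*1000)
for x in blobs(mask(im,(18,120,120),(32,255,255)),8):
    u=cen(x)
    if 320<u[0]<425 and 140<u[1]<230: print("yel",u,(ray("top",u,.085,i)[:,:2]-O)@A*1000)
E
```

```text
time: 22.4
position: [0.5166, -0.1486, 0.2656]
tool_rot: [0.579, 0.815, -0.0, 0.001]
ft_force: [0.5, -0.3, 0.1]
grip_width: 0.0005
grip_force: 0.0
time: 23.02
position: [0.5276, -0.3904, 0.3038]
tool_rot: [0.579, 0.815, -0.0, 0.001]
ft_force: [0.6, -0.6, -0.3]
grip_width: 0.0002
grip_force: 0.0
time: 23.28
position: [0.5473, -0.4498, 0.3024]
tool_rot: [0.581, 0.814, -0.001, 0.002]
ft_force: [0.0, 0.2, -0.9]
grip_width: 0.0006
grip_force: 0.0
yel [392.6429 206.9524] [[ -76.6361 -127.152 ]]
```

View pics/t3.png

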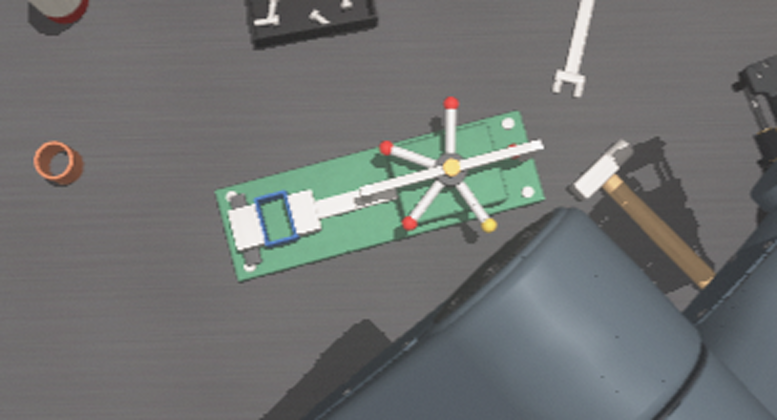

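The top view shows the tube (275,218) clamped squarely between the two jaws. The wheel is at about 3.48 rad, which agrees with a pinch plus 0.17 rad. The hammer and pipe have not moved, and the robot is clear.

```bash
python3 -c "
from rig import ticket
print(ticket.hand_in())"
```

```text
the job is handed in; nothing more can be done
None
```

The tube stands on the vice bed, clamped squarely against the fixed jaw at about 0.8 N m, inside the firm-hold range and below the crush limit; I never touched the pipe offcut, hammer or roll, and handed the job in with the arm clear at about 23 s.

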